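Third hand at the kitchen drawer-front fixture

ROBOT

A 6-joint arm with a two-finger parallel gripper is mounted at the origin on the work surface. World frame = base frame: x ahead of the robot, y to its left, z up, the work surface at z = 0. Lengths are in m, angles in rad, forces in N, time in s.
With the tool pointing down it reaches from about 0.325 to 0.775 m from the base axis. Payload 9.3 kg.
Tool frame: the origin (TCP) lies at the very end of the fingers, on their centre line; the grasp point (between the pads) lies manip.grip_point_offset behind it (manip.grip_point_offset is the distance from the TCP to the grasp point, in m); z points along the fingers, y is the line along which they close (so a half turn about z gives the same grasp; the last joint's range is limited). The gripper opens to 85 mm and grips with 20 to 120 N. Pads are 22 mm wide; open, the fingers measure 114 mm over their backs; the gripper's body (76 mm by 85 mm) begins 54 mm behind the grasp point. The pads swing forward as they close: fully open they stand 13 mm farther back than shut.
Start: joints at [1.082, 0.259, 0.021, 1.334, 0, 1.418], TCP at [0.181, 0.519, 0.231] pointing down, gripper open.
Joint ranges: [-3.04, 3.04], [-0.91, 1.82], [-1.04, 1.36], [-1.92, 1.95], [-1.52, 1.45], [-3.14, 3.14]. Speed limits (rad/s): [2.22, 2.22, 2.79, 3.14, 3.14, 3.14].

INTERFACE

Orientations are given as a unit quaternion [x, y, z, w].
In Python, from rig import manip gives the robot as it stands.
- The arm moves only by the tool carry_out, never from a script. Its argument "series" is a list of rows, each a list of 7 numbers: the turn, a rotation vector about the tool's x, y, z in units of 6 degrees (1.0 is 6 degrees), then the shift along the tool's x, y, z in units of 30 mm (1.0 is 30 mm), then the opening, from -1 (shut) to 1 (fully open). A call has 1 to 8 rows; each row shifts and turns the commanded pose from where the row before left it, along the tool's axes as they then stand; what a row does not reach is not made up. A row lasts 1/12 s, in which the tool goes at most 41.7 mm and 7.16 degrees, less where a joint would pass 70% of its speed; a pose out of reach is approached as far as the arm can. A call is refused whole if a number of a shift passes 1 or a number of a turn 1, either way. A call with a gripper value outside its range is refused whole. The fingers move at their own pace and stop on an object; "squeeze" is the grip in N (left out, the last holds). Time passes only in rows, so rows that do not move let the fingers close. It gives the time, the measured TCP pose, the force, the opening and the grip force at its end, in the units of the state.
- manip.state(): the state, without advancing time (a new reading comes with each control period).
- manip.read_camera(name): name is "scene" or "top" or "wrist"; returns (picture, depth): 420x560x3 uint8, blue, green, red; 420x560 float32, m along the optical axis (not along the pixel's ray), 0 where there is no reading.
- manip.camera_model(name): a dict with "fovy" (degrees; the focal length in pixels is half the picture's height over the tangent of half this angle, whatever the lens; pixels are square), "cx", "cy" (the principal point, pixels), "xyz" and "attitude" of the camera in the world. Camera axes: x right, y down, z forward; pixel columns grow to the right and rows downward; lengths in m; the calibration is good to about 2 mm. A picture is of the moment at which its call begins: read the wrist's pose just before it. camera_model takes no time and is no camera call; for the wrist camera it gives the pose at the moment of the call.
- manip.sign_off(): hands the job in; it is judged then, once.
The state is a dict: "time_s": time; "joint_positions": joint angles; "qd": joint speeds; "joint_efforts": joint torques, N m; "position": TCP position; "tcp_rot": TCP orientation; "contact_force": force on the tool from outside, world axes, zero at the start; "torque": the same for the moment, N m; "gripper_width": finger opening in m; "gripper_force": force on a finger pad.
Only numpy, scipy, OpenCV 4.12 (cv2) and the standard library are available. Lean on these libraries where they do the work, as an engineer would, in place of code of your own. Each camera call takes 0.05 s, during which the arm holds its last target. There are 200 camera calls.

TASK

Draw the orange-handled stop pin up out of the plywood drilling fixture on the kitchen counter, park it upright in the notch of the blue pin rest beside the fixture with its collar resting on top, and let go of it. Then push the white drawer front along the bed until it lies flat and square against the sprung metal fence, and keep pushing, gently enough that the black pointer never runs beyond the red zone, until the pointer stands in the green band. Finish while still holding it pressed there, pointer steady in the green, so that I can fasten the knob; leave the mug, soap bottle, screwdriver and brass knob alone.

Things in the scene. Friction and masses are not known exactly. Their poses are not given: they have to be found in the camera images.
- fixture: Fixture fixed to the counter: open plywood bed 300 (x) x 220 (y) x 24 mm, no side rails; origin at the centre of its underside, z up, x along the push, from the robot's side to the fence (within 0.35 rad of world x). Fence face at rest at x = +62 mm. Behind it a grey block (x 110 to 150, top at z = 52) bears stripes: white x 112 to 124, green 124 to 136, red 136 to 142.
- fence (a joint): Travel (m) of the sprung aluminium fence, a plate 160 wide (y), 12 thick, top at 57 mm; 0 at rest, grows along fixture +x, hard end 0.034. Spring 600 N/m, no preload. A black pointer bar rides 50 mm behind its face over the stripes: 0.012 to 0.024 = in the green (7 to 14 N), to 0.030 = red zone, more = beyond it.
- fence_face (a point): Point in the middle (y) of the fence's front face, 34 mm above the counter (10 mm above the bed); moves with the fence, axes as the fixture's.
- bore_mouth (a point): Centre of the mouth of the pin's bore, on the bed's top face (24 mm above the counter), at x = +30, y = 0 of the fixture. The bore is vertical, 11 mm wide and 20 mm deep.
- pin: Loose stop pin, 60 g, upright in the bore at the start (foot 4 mm above the counter), between drawer front and fence. Origin at the centre of its foot, z along it: steel shaft 10 mm diameter up to 52, steel collar 24 mm diameter from 52 to 57, orange round handle 16 mm diameter from 57 to 87. Take it by the handle from above, fingertips above the collar.
- pin_rest: Blue block 50 (x) x 34 (y) x 60 mm high fixed beside the fixture's +y edge, axes as the fixture's, origin at the centre of its underside. Vertical U slot 14 mm wide (x), full height, from y = -7 (closed) to +17 (open, away from the fixture). The parked pin hangs in it, collar on the block's top, foot 8 mm above the counter; lower it in from above or slide it in from the open side.
- notch (a point): Where the pin's axis should be, on the top face of the pin rest (60 mm above the counter), at x = 0, y = +2 of the rest.
- drawer_front: White drawer front with raised frame, loose, flat on the bed, 0.2 to 0.4 kg. 110 (x) x 180 (y) x 18 mm; origin at the centre of its underside, 24 mm above the counter; x about the fixture's x (askew up to 0.1 rad at the start). Push with closed fingers at the middle of its edge nearest the robot (24 to 42 mm high); it squares itself on the fence. Friction on the bed up to about 3 N.
- mug: Blue mug, 95 mm tall, 80 mm wide, bystander; origin under its centre.
- soap: Green soap bottle, 170 mm tall, 60 mm diameter, bystander; origin under its centre.
- screwdriver: Screwdriver lying on the counter, bystander; origin under its middle.
- knob_part: Small brass cabinet knob, 30 mm wide, 26 mm tall, standing on the counter, bystander; origin under its centre.
Things that resemble listed ones, but are neither listed nor needed, are in the scene too. What is meant by the drawer_front is not pink, purple or turquoise, and is the larger of those in its own colour.

How it is judged:
On the way, in this order (a step that is already met when the one before it is completed fails the run):
1. the pin hangs upright in the notch of the pin rest, collar on top, let go (x of pin in the frame of pin_rest between -0.006 and 0.006 m and y of pin in the frame of pin_rest between -0.006 and 0.011 m and z of pin in the frame of pin_rest between 0.002 and 0.014 m and angle between pin's own z axis and vertical below 0.15 rad and contact force between pin and the arm below 0.2 N and contact force between pin and the fingers below 0.2 N), for 0.3 s.
2. the drawer front is pressed flat and square against the fence by the robot, pointer in the green band (value of joint fence between 0.012 and 0.024 m and contact force between drawer_front and fixture above 6 N and x of drawer_front in the frame of fence_face between -0.058 and -0.052 m and y of drawer_front in the frame of fixture between -0.04 and 0.04 m and angle between the x axis of drawer_front and the x axis of fixture, either way round below 0.04 rad and angle between drawer_front's own z axis and vertical below 0.04 rad and z of drawer_front in the frame of fixture between 0.02 and 0.028 m and contact force between any of the fingers, the arm and drawer_front above 5 N), for 0.5 s.
At the end, for the whole second after the job is handed in: Pin let go, upright in the notch (foot 2 to 14 mm above the counter, tilt under 0.15 rad); drawer front flat on the bed against the fence, square within 0.04 rad, within 40 mm of the middle, pressed by the robot with the fence steady at 0.012 to 0.024 m; the program ends holding (all of step 1 and all of step 2 and velocity of joint fence between -0.004 and 0.004 m/s and linear speed of pin below 0.02 m/s); the arm keeps its last pose, push and grip.
It fails at once if the fence pushed beyond the red zone (value of joint fence above 0.03 m).
It fails at once if a bystander moved more than 20 mm (distance of any of mug, soap, screwdriver, knob_part from where it was at the start of the episode above 0.02 m).
It also fails if it takes over 58 s, if anything falls off the work surface, if the arm or the gripper's body presses on something with over 40 N, if the wrist force passes 120 N, or if a joint passes its speed limit or range.

## Working session

There is one attempt and no reset: what is moved stays moved. The work goes in short steps, Python scripts to look and compute and a tool call to move; the robot and the scene stay as the last step left them, time stands still between calls to the robot, and variables do not carry over. Pictures are saved under pics/ and viewed, at most 10 in all, crops included, and the job is handed in when it is done.

Besides the shell and the picture viewer there is one more tool, called after "Request:" by a JSON object that holds its "method" and its "body", one argument or row to a line. carry_out: Moves the arm, as the interface text tells. Its arguments: {"type":"object","properties":{"series":{"type":"array"},"squeeze":{"type":"number"}},"required":["series"]}

```bash
ls; mkdir -p pics; cat > h.py <<'E'
import numpy as np, cv2
from scipy.spatial.transform import Rotation as R
from rig import manip
def cam(n):
    m=manip.camera_model(n); p,d=manip.read_camera(n); return m,p,d
def rot(m):
    a=np.array(m["attitude"],float)
    return a if a.shape==(3,3) else R.from_quat(a).as_matrix()
def ray(m,u,v):
    f=210/np.tan(np.radians(m["fovy"])/2)
    return rot(m)@np.array([(u-m["cx"])/f,(v-m["cy"])/f,1.0])
def atz(m,u,v,z):
    r=ray(m,u,v); o=np.array(m["xyz"]); return o+r*(z-o[2])/r[2]
def atd(m,d,u,v): return np.array(m["xyz"])+ray(m,u,v)*d[int(v),int(u)]
def proj(m,P):
    f=210/np.tan(np.radians(m["fovy"])/2)
    c=rot(m).T@(np.array(P)-np.array(m["xyz"])); return c[0]/c[2]*f+m["cx"],c[1]/c[2]*f+m["cy"]
E
python3 - <<'E'
from h import *
import pickle
out={}
for n in("top","scene"):
    m,p,d=cam(n); out[n]=(m,p,d); cv2.imwrite(f"pics/{n}0.png",p); print(n,m)
pickle.dump(out,open("c0.pkl","wb")); print(manip.state(), manip.grip_point_offset)
E
```

```text
pics
top {'fovy': 48.46865639597768, 'cx': 273.4541776660154, 'cy': 211.59805150742892, 'xyz': array([ 0.37693059, -0.00716742,  1.22597935]), 'attitude': array([ 0.71656372, -0.69553536,  0.03927361, -0.03499406])}
scene {'fovy': 42.2542870275867, 'cx': 273.34423730305474, 'cy': 215.02572664469682, 'xyz': array([ 1.30618023, -0.11279057,  0.9892139 ]), 'attitude': array([ 0.71340453,  0.60298189, -0.23480777, -0.26894634])}
{'time_s': 0.1, 'joint_positions': array([1.08239952e+00, 2.59159781e-01, 2.08710229e-02, 1.33368566e+00,
       2.30421255e-05, 1.41820955e+00]), 'qd': array([ 1.23244108e-03, -3.10364087e-03,  2.08469732e-03,  1.03282585e-03,
       -2.20733090e-04,  1.14960734e-05]), 'joint_efforts': array([ 4.73051216e-03, -5.56697953e+01,  3.45067263e+01,  1.16467784e-02,
       -7.42442694e-05, -2.90150666e-06]), 'position': array([0.18112704, 0.5190793 , 0.23072677]), 'tcp_rot': array([ 1.67117174e-01,  9.85936866e-01, -5.55420820e-04, -1.96502955e-04]), 'contact_force': array([ 0.23117596, -0.8864048 ,  0.12208966]), 'torque': array([0.07800146, 0.00371258, 0.00418641]), 'gripper_force': 0.0, 'gripper_width': 0.0854452068322834} 0.0187
```

View pics/top0.png

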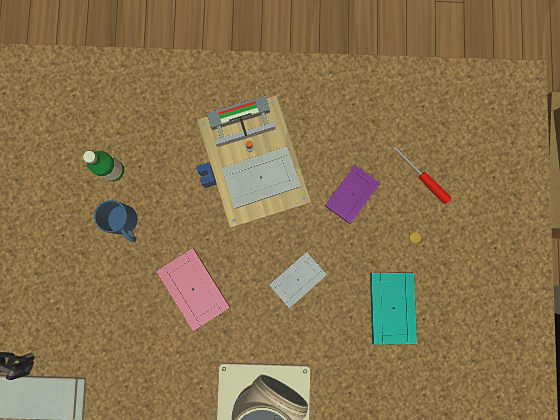

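View pics/scene0.png

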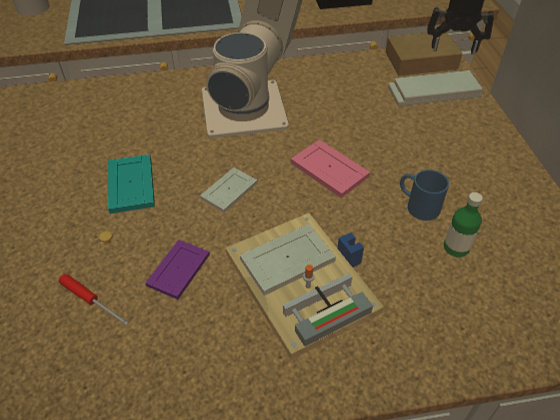

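Candidates for the drawer front in the top view are white on the bed (261,177), a smaller white one (298,280), pink (193,289), purple (352,194) and turquoise (394,308). I choose the larger white one on the bed. The pin is at (249,145), the blue rest at (206,175), and the fence and stripes at about (243,120). Next is one close crop to check this.

```bash
python3 - <<'E'
import pickle,cv2
o=pickle.load(open("c0.pkl","rb"))
c=o["top"][1][90:235,185:320]; cv2.imwrite("pics/c1.png",cv2.resize(c,None,fx=4.1,fy=4.1,interpolation=cv2.INTER_CUBIC))
c=o["scene"][1][205:355,220:395]; cv2.imwrite("pics/c2.png",cv2.resize(c,None,fx=4,fy=4,interpolation=cv2.INTER_CUBIC))
E
```

```text
(no output)
```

View pics/c1.png

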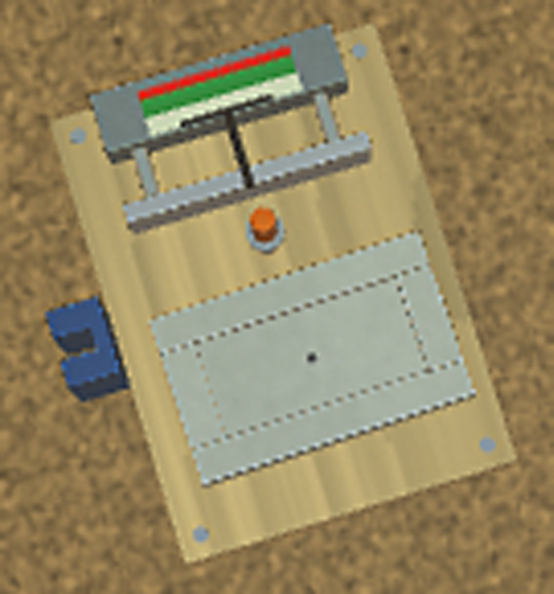

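View pics/c2.png

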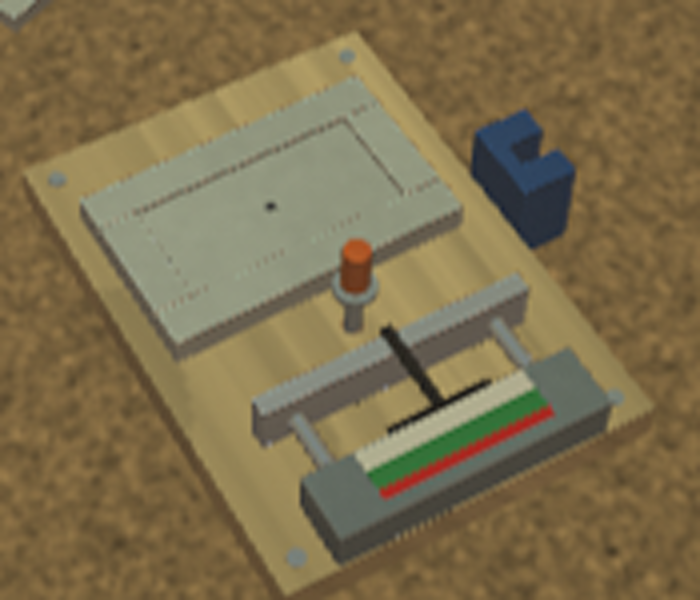

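The crops confirm the larger white front on the bed, the pin standing between it and the fence, and the rest's slot opening to the left (+y). In crop 1 the bed corners are (52,120), (375,25), (515,460) and (187,562), and the handle top is at (264,215).

```bash
cat > m.py <<'E'
from h import *
import pickle
from scipy.optimize import least_squares
o=pickle.load(open("c0.pkl","rb")); mt=o["top"][0]; ms=o["scene"][0]
T=lambda x,y:((x+.5)/4.1-.5+185,(y+.5)/4.1-.5+90)
S=lambda x,y:((x+.5)/4-.5+220,(y+.5)/4-.5+205)
bc=[(150,110),(150,-110),(-150,-110),(-150,110)]
tp=[T(52,120),T(375,25),T(515,460),T(187,562)]
sp=[S(285,595),S(653,408),S(358,32),S(25,176)]
sp=[sp[1],sp[0],sp[3],sp[2]]
def fit(obj,z,pt,ps,cams="ts"):
    def f(q):
        r=[];c,s=np.cos(q[2]),np.sin(q[2])
        for (m,P) in ((mt,pt),(ms,ps)):
            if P is None: continue
            for (x,y),uv in zip(obj,P):
                r+=list(np.array(proj(m,[q[0]+c*x/1e3-s*y/1e3,q[1]+s*x/1e3+c*y/1e3,z]))-uv)
        return r
    s=least_squares(f,[.5,0,.2],loss="soft_l1"); return s.x,np.round(s.fun,1)
for a,b in((tp,sp),(tp,None),(None,sp)): q,r=fit(bc,.024,a,b); print("bed",q.round(4),r)
dc=[(55,90),(55,-90),(-55,-90),(-55,90)]
td=[T(152,320),T(418,233),T(475,395),T(204,485)]
sd=[S(462,208),S(180,347),S(82,207),S(358,80)]
for a,b in((td,sd),(td,None),(None,sd)): q2,r=fit(dc,.042,a,b); print("drawer",q2.round(4),r)
print("pin top",atz(mt,*T(264,215),.091), atz(ms,*S(357,246),.091))
# rest top z .06: slot corners scene
rc=[(25,17),(25,-17),(7,17),(-7,17),(-25,-17)]
for n,m,P in(("t",mt,[T(47,314),T(98,297)]),("s",ms,[S(573,170),S(528,195),S(475,132),S(527,112),S(545,155),S(512,153)])):
    for p in P: print(n,atz(m,*p,.06).round(4))
E
python3 m.py
```

```text
bed [0.6373 0.046  0.3332] [-1.2  0.3 -0.6 -0.4 -0.1  0.3 -1.2  0.6  0.1  0.7 -0.5  0.9 -1.1 -0.8
 -0.8  0.3]
bed [0.6379 0.0439 0.3318] [-0.4  0.   0.3 -0.6  0.6  0.1 -0.5  0.4]
bed [0.6364 0.0474 0.3324] [ 0.7  0.2  0.   0.3 -0.5 -1.2 -0.3 -0.1]
drawer [0.5918 0.0248 0.3578] [-1.7 -0.1 -0.5 -0.9 -0.4 -0.6 -0.9 -0.2  0.1  0.1 -1.4  0.1 -1.3 -1.2
 -0.9 -0.8]
drawer [0.5907 0.0226 0.3524] [-0.8  0.1  0.6 -0.3  0.4  0.  -0.2  0.1]
drawer [0.5931 0.0266 0.3646] [ 1.   0.2 -0.1  0.7 -0.4 -0.5 -0.3 -0.5]
pin top [0.66853186 0.05351914 0.091     ] [0.66211043 0.0572154  0.091     ]
t [0.6098 0.1871 0.06  ]
t [0.6214 0.1561 0.06  ]
s [0.6098 0.1892 0.06  ]
s [0.6223 0.1608 0.06  ]
s [0.5747 0.1433 0.06  ]
s [0.5656 0.1752 0.06  ]
s [0.597 0.177 0.06 ]
s [0.5926 0.1596 0.06  ]
```

Request:
{"method": "carry_out", "body": {
  "series": [
    [0, 0, -0.912, 0, 0, 0, 1],
    [0, 0, -0.912, 0, 0, 0, 1],
    [0, 0, -0.912, 0, 0, 0, 1],
    [0, 0, -0.912, 0, 0, 0, 1],
    [0, 0, -0.912, 0, 0, 0, 1],
    [0, 0, -0.912, 0, 0, 0, 1],
    [0, 0, -0.912, 0, 0, 0, 1],
    [0, 0, 0, -0.4, -0.8, 0, 1]
  ]
}}

```text
time_s: 0.77
position: [0.1988, 0.5019, 0.2306]
tcp_rot: [-0.17, 0.985, 0.0, -0.001]
contact_force: [-0.3, 0.1, 0.2]
gripper_width: 0.0855
gripper_force: 0.0
```

Request:
{"method": "carry_out", "body": {
  "series": [
    [0, 0, 0, -0.48, -0.96, 0, 1],
    [0, 0, 0, -0.48, -0.96, 0, 1],
    [0, 0, 0, -0.48, -0.96, 0, 1],
    [0, 0, 0, -0.48, -0.96, 0, 1],
    [0, 0, 0, -0.48, -0.96, 0, 1],
    [0, 0, 0, -0.48, -0.96, 0, 1],
    [0, 0, 0, -0.48, -0.96, 0, 1],
    [0, 0, 0, -0.48, -0.96, 0, 1]
  ]
}}

```text
time_s: 1.43
position: [0.3853, 0.319, 0.2311]
tcp_rot: [-0.166, 0.986, -0.0, -0.0]
contact_force: [0.6, 0.6, 0.0]
gripper_width: 0.0849
gripper_force: 0.0
```

Request:
{"method": "carry_out", "body": {
  "series": [
    [0, 0, 0, -0.48, -0.96, 0, 1],
    [0, 0, 0, -0.48, -0.96, 0, 1],
    [0, 0, 0, -0.48, -0.96, 0, 1],
    [0, 0, 0, -0.48, -0.96, 0, 1],
    [0, 0, 0, -0.48, -0.96, 0, 1],
    [0, 0, 0, -0.48, -0.96, 0, 1],
    [0, 0, 0, -0.48, -0.96, 0, 1],
    [0, 0, 0, 0, 0, 0, 1]
  ]
}}

```text
time_s: 2.1
position: [0.549, 0.1591, 0.23]
tcp_rot: [-0.164, 0.987, -0.001, -0.0]
contact_force: [-0.6, 0.5, 0.0]
gripper_width: 0.0859
gripper_force: 0.0
```

```bash
python3 - <<'E'
from h import *
import pickle
s=manip.state(); m,p,d=cam("wrist"); pickle.dump((m,p,d,s),open("w1.pkl","wb"))
cv2.imwrite("pics/w1.png",p)
r=R.from_quat(s["tcp_rot"]).as_matrix(); print(s["time_s"],s["position"],r.round(3),m)
E
```

```text
2.1 [0.54896234 0.1590746  0.23000465] [[-0.946 -0.323 -0.   ]
 [-0.323  0.946 -0.001]
 [ 0.001 -0.001 -1.   ]] {'fovy': 71.55091278126349, 'cx': 281.6213560607388, 'cy': 208.35922932808697, 'xyz': array([0.47921896, 0.13667431, 0.37184905]), 'attitude': array([0.57558194, 0.80469352, 0.11778471, 0.08544321])}
```

View pics/w1.png

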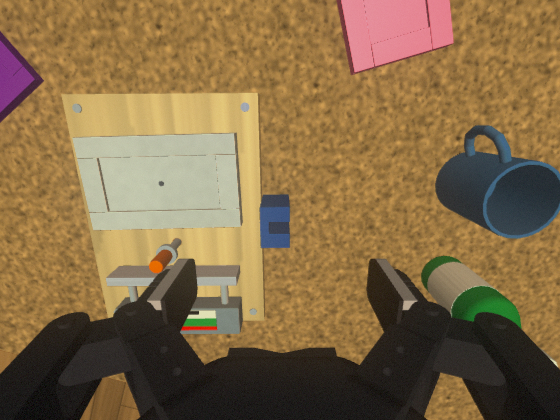

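The wrist view shows the pin top at (157,266), the rest at (275,222) with its slot opening to the right, and the open fingers clear of everything. I'll fit the rest and the pin from depth.

```bash
cat > fitr.py <<'E'
from h import *
import pickle,sys
def world(m,d):
    v,u=np.mgrid[0:420,0:560]; f=210/np.tan(np.radians(m["fovy"])/2)
    c=np.stack([(u-m["cx"])/f,(v-m["cy"])/f,np.ones_like(u,float)],-1)*d[...,None]
    return c@rot(m).T+np.array(m["xyz"])
def ana(m,p,d,tag):
    W=world(m,d); hsv=cv2.cvtColor(p,cv2.COLOR_BGR2HSV)
    h,s,v=[hsv[...,i].astype(int) for i in range(3)]
    box=(np.hypot(W[...,0]-.593,W[...,1]-.166)<.045)
    blue=box&(h>100)&(h<130)&(s>80)&(abs(W[...,2]-.06)<.004)
    P=W[blue][:,:2]; print(tag,"rest n",len(P),"z",np.median(W[blue][:,2]).round(4))
    if len(P)>20:
        (c,sz,a)=cv2.minAreaRect((P*1000).astype(np.float32)); print("  rect c",np.round(c,1),np.round(sz,1),round(a,1))
        y=.331; q=(P-[.593,.166])@np.array([[np.cos(y),-np.sin(y)],[np.sin(y),np.cos(y)]])*1000
        # slot: at local y>2, inner edges
        print("  local ext",np.percentile(q,[1,99],axis=0).round(1).tolist())
        r=q[(q[:,1]>0)&(q[:,1]<15)]; lo=r[r[:,0]<0,0]; hi=r[r[:,0]>0,0]
        print("  slot x",np.percentile(lo,97).round(1),np.percentile(hi,3).round(1))
    og=(h<14)&(s>150)&(v>90)&(np.hypot(W[...,0]-.665,W[...,1]-.055)<.04)&(abs(W[...,2]-.091)<.003)
    P=W[og]; print(tag,"pin n",len(P),P.mean(0).round(4) if len(P) else "")
E
python3 - <<'E'
from fitr import *
o=pickle.load(open("c0.pkl","rb"))
for n in o: ana(*o[n],n)
ana(*pickle.load(open("w1.pkl","rb"))[:3],"w")
E
```

```text
top rest n 171 z 0.0592
  rect c [593.1 164. ] [49.7 32.4] 20.0
  local ext [[-25.2, -17.9], [23.8, 14.1]]
  slot x -8.0 7.6
top pin n 27 [0.665  0.0547 0.0905]
scene rest n 212 z 0.06
  rect c [594.8 167.3] [50.1 35.3] 19.8
  local ext [[-22.8, -16.5], [26.1, 16.3]]
  slot x -7.2 9.2
scene pin n 33 [0.6662 0.0562 0.0908]
w rest n 910 z 0.0591
  rect c [592.8 165.7] [49.8 31.8] 19.2
  local ext [[-24.8, -15.8], [23.8, 15.7]]
  slot x -8.1 7.7
w pin n 52 [0.6655 0.0579 0.0896]
```

Request:
{"method": "carry_out", "body": {
  "series": [
    [0, 0, 0, -0.428, -0.75, 0.5, 1],
    [0, 0, 0, -0.428, -0.75, 0.5, 1],
    [0, 0, 0, -0.428, -0.75, 0.5, 1],
    [0, 0, 0, -0.428, -0.75, 0.5, 1],
    [0, 0, 0, -0.428, -0.75, 0.5, 1],
    [0, 0, 0, -0.428, -0.75, 0.5, 1],
    [0, 0, 0, 0, 0, 0, 1],
    [0, 0, 0, 0, 0, 0, 1]
  ]
}}

```text
time_s: 2.82
position: [0.6621, 0.0602, 0.1396]
tcp_rot: [-0.165, 0.986, 0.0, -0.002]
contact_force: [-0.0, 0.8, 0.1]
gripper_width: 0.0856
gripper_force: 0.0
```

```bash
cat > go.py <<'E'
from h import *
import sys
t=np.array([float(x) for x in sys.argv[1:4]]); s=manip.state(); r=R.from_quat(s["tcp_rot"]).as_matrix()
print(s["time_s"],s["position"].round(4),"yaw",np.arctan2(-r[1,0],-r[0,0]).round(4),"tilt",r[:2,2].round(4),"units",(r.T@(t-s["position"])/.03).round(3),"F",s["contact_force"].round(2),s["gripper_width"])
E
python3 go.py .6655 .0562 .064
```

```text
2.8167 [0.6621 0.0602 0.1396] yaw 0.3318 tilt [-0.0032  0.0003] units [-0.072 -0.166  2.518] F [-0.05  0.84  0.08] 0.08564788064072486
```

Request:
{"method": "carry_out", "body": {
  "series": [
    [0, 0, 0, -0.07, -0.16, 0, 1],
    [0, 0, 0, 0, 0, 0.5, 1],
    [0, 0, 0, 0, 0, 0.5, 1],
    [0, 0, 0, 0, 0, 0.5, 1],
    [0, 0, 0, 0, 0, 0.5, 1],
    [0, 0, 0, 0, 0, 0.5, 1],
    [0, 0, 0, 0, 0, 0, 1],
    [0, 0, 0, 0, 0, 0, 1]
  ]
}}

```text
time_s: 3.48
position: [0.6656, 0.0573, 0.067]
tcp_rot: [-0.166, 0.986, 0.0, -0.0]
contact_force: [-0.5, 0.1, 0.9]
gripper_width: 0.0857
gripper_force: 0.0
```

```bash
python3 go.py .6655 .0562 .064
```

```text
3.4833 [0.6656 0.0573 0.067 ] yaw 0.3338 tilt [-0.0002  0.0001] units [ 0.017 -0.034  0.1  ] F [-0.49  0.1   0.94] 0.08570148422468715
```

Request:
{"method": "carry_out", "body": {
  "series": [
    [0, 0, 0, 0, -0.03, 0.05, 0],
    [0, 0, 0, 0, 0, 0, -0.5],
    [0, 0, 0, 0, 0, 0, -1],
    [0, 0, 0, 0, 0, 0, -1],
    [0, 0, 0, 0, 0, 0, -1],
    [0, 0, 0, 0, 0, 0, -1],
    [0, 0, 0, 0, 0, 0, -1],
    [0, 0, 0, 0, 0, 0, -1]
  ],
  "squeeze": 40
}}

```text
time_s: 4.15
position: [0.6667, 0.0556, 0.0652]
tcp_rot: [-0.166, 0.986, -0.0, 0.0]
contact_force: [0.4, -0.3, 3.7]
gripper_width: 0.0147
gripper_force: 39.0
```

Request:
{"method": "carry_out", "body": {
  "series": [
    [0, 0, 0, 0, 0, 0, -1],
    [0, 0, 0, 0, 0, 0, -1],
    [0, 0, 0, 0, 0, 0, -1],
    [0, 0, 0, 0, 0, 0, -1]
  ]
}}

```text
time_s: 4.48
position: [0.6667, 0.0556, 0.0652]
tcp_rot: [-0.166, 0.986, -0.0, 0.0]
contact_force: [0.2, 0.2, 5.9]
gripper_width: 0.0147
gripper_force: 39.1
```

```bash
python3 go.py .6655 .0562 .15
```

```text
4.4833 [0.6667 0.0556 0.0652] yaw 0.3327 tilt [ 0.0007 -0.0001] units [ 0.028  0.031 -2.827] F [0.24 0.21 5.89] 0.014728241674715646
```

Request:
{"method": "carry_out", "body": {
  "series": [
    [0, 0, 0, 0, 0, -0.2, -1],
    [0, 0, 0, 0, 0, -0.3, -1],
    [0, 0, 0, 0, 0, -0.4, -1],
    [0, 0, 0, 0, 0, -0.5, -1],
    [0, 0, 0, 0, 0, -0.6, -1],
    [0, 0, 0, 0, 0, -0.6, -1],
    [0, 0, 0, 0, 0, -0.4, -1],
    [0, 0, 0, 0, 0, 0, -1]
  ]
}}

```text
time_s: 5.15
position: [0.6674, 0.0556, 0.1582]
tcp_rot: [-0.166, 0.986, -0.0, 0.002]
contact_force: [0.1, 0.4, 0.4]
gripper_width: 0.015
gripper_force: 39.0
```

```bash
python3 go.py .5926 .1676 .155; python3 - <<'E'
from h import *
import pickle
s=manip.state(); o=cam("wrist"); pickle.dump(o+(s,),open("w2.pkl","wb"))
cv2.imwrite("pics/w2.png",o[1])
E
```

```text
5.15 [0.6674 0.0556 0.1582] yaw 0.3328 tilt [ 0.0044 -0.0002] units [1.139 4.342 0.096] F [0.14 0.37 0.36] 0.014977986250206951
```

View pics/w2.png

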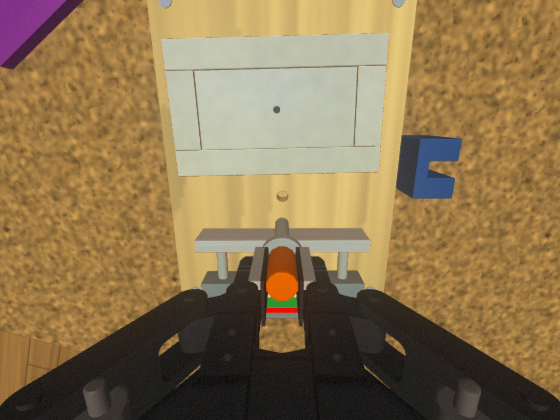

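The pin is held upright. The empty bore is at (282,196), and the rest slot is seen at about (440,172).

```bash
python3 - <<'E'
from fitr import *
m,p,d,s=pickle.load(open("w2.pkl","rb")); ana(m,p,d,"w2")
print("bore",atz(m,282,196,.024).round(4), "pin handle top px->",atz(m,282,290,s["position"][2]+.026).round(4),"collar front",atz(m,282,240,s["position"][2]-.004).round(4))
E
```

```text
w2 rest n 1903 z 0.059
  rect c [592.9 166. ] [48.8 34.4] 19.5
  local ext [[-24.4, -16.5], [23.8, 16.3]]
  slot x -7.6 7.4
w2 pin n 0 
bore [0.665  0.0559 0.024 ] pin handle top px-> [0.6671 0.0569 0.1842] collar front [0.6561 0.053  0.1542]
```

Request:
{"method": "carry_out", "body": {
  "series": [
    [0, 0, 0, 0.18, 0.72, 0, -1],
    [0, 0, 0, 0.18, 0.72, 0, -1],
    [0, 0, 0, 0.18, 0.72, 0, -1],
    [0, 0, 0, 0.18, 0.72, 0, -1],
    [0, 0, 0, 0.18, 0.72, 0, -1],
    [0, 0, 0, 0.18, 0.72, 0, -1],
    [0, 0, 0, 0, 0, 0, -1],
    [0, 0, 0, 0, 0, 0, -1]
  ]
}}

```text
time_s: 5.87
position: [0.5926, 0.1683, 0.1541]
tcp_rot: [-0.167, 0.986, -0.0, -0.001]
contact_force: [0.5, 0.2, 0.3]
gripper_width: 0.0145
gripper_force: 39.1
```

```bash
python3 go.py .594 .1676 .130
```

```text
5.8667 [0.5926 0.1683 0.1541] yaw 0.3346 tilt [-0.0013 -0.0003] units [-0.039 -0.039  0.802] F [0.54 0.19 0.3 ] 0.014501901753859263
```

Request:
{"method": "carry_out", "body": {
  "series": [
    [0, 0, 0, -0.03, -0.02, 0.2, -1],
    [0, 0, 0, 0, 0, 0.3, -1],
    [0, 0, 0, 0, 0, 0.25, -1],
    [0, 0, 0, 0, 0, 0, -1],
    [0, 0, 0, 0, 0, 0, -1],
    [0, 0, 0, 0, 0, 0, -1]
  ]
}}

```text
time_s: 6.37
position: [0.5947, 0.1669, 0.132]
tcp_rot: [-0.165, 0.986, 0.0, -0.0]
contact_force: [0.1, -0.6, -0.7]
gripper_width: 0.0147
gripper_force: 39.1
```

```bash
python3 go.py .594 .1676 .069; python3 - <<'E'
from fitr import *
o=cam("wrist"); ana(*o,"w3")
c=o[1][150:330,190:390]; cv2.imwrite("pics/w3.png",cv2.resize(c,None,fx=3.3,fy=3.3,interpolation=cv2.INTER_CUBIC))
E
python3 go.py .594 .1676 .069
```

```text
6.3667 [0.5947 0.1669 0.132 ] yaw 0.3322 tilt [-0.0004 -0.    ] units [0.013 0.029 2.102] F [ 0.12 -0.64 -0.66] 0.01472826327934757
w3 rest n 1600 z 0.0591
  rect c [592.3 166.1] [49.2 33.2] 18.7
  local ext [[-24.8, -15.9], [20.9, 16.7]]
  slot x -8.0 6.9
w3 pin n 0 
6.4167 [0.5948 0.167  0.1324] yaw 0.3323 tilt [0.0002 0.    ] units [0.019 0.027 2.112] F [ 0.41 -0.9  -0.5 ] 0.01454035924104807
```

View pics/w3.png

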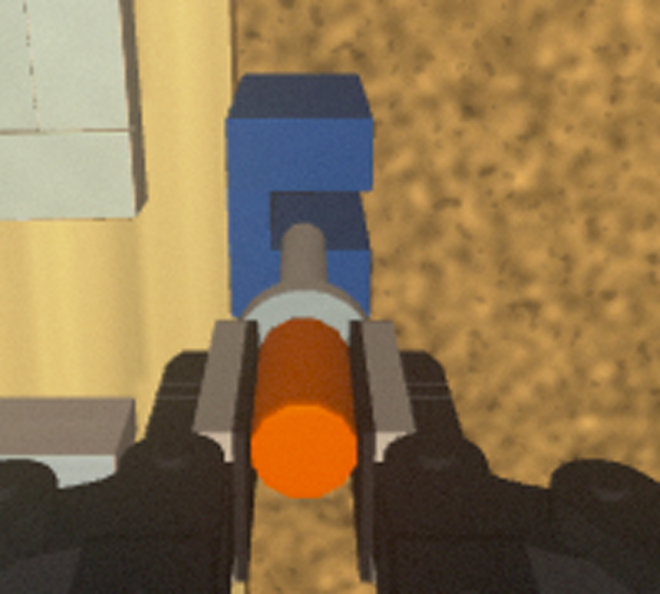

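```bash
python3 - <<'E'
from h import *
m=manip.camera_model("wrist"); C=lambda x,y:((x+.5)/3.3-.5+190,(y+.5)/3.3-.5+150)
y=.3325; ex=np.array([np.cos(y),np.sin(y)]); ey=np.array([-ex[1],ex[0]])
L=lambda P:(round(1e3*((P[:2]-[.593,.166])@ex),1),round(1e3*((P[:2]-[.593,.166])@ey),1))
for n,x,yy,z in(("slot near",305,191,.06),("slot far",300,250,.06),("slot closed",270,220,.06),("rest L",230,200,.06),("rest R",372,160,.06),("rest near",300,117,.06),("foot front",304,223,.071),("foot L",281,235,.071),("foot R",327,235,.071)): print(n,L(atz(m,*C(x,yy),z)))
E
```

```text
slot near (np.float64(-7.4), np.float64(1.7))
slot far (np.float64(7.1), np.float64(0.5))
slot closed (np.float64(-0.4), np.float64(-6.5))
rest L (np.float64(-5.3), np.float64(-15.8))
rest R (np.float64(-14.9), np.float64(17.1))
rest near (np.float64(-25.0), np.float64(0.5))
foot front (np.float64(-3.3), np.float64(1.5))
foot L (np.float64(-0.5), np.float64(-3.7))
foot R (np.float64(-0.5), np.float64(6.6))
```

Request:
{"method": "carry_out", "body": {
  "series": [
    [0, 0, 0, 0.04, 0.01, 0, -1],
    [0, 0, 0, 0, 0, 0.15, -1],
    [0, 0, 0, 0, 0, 0.15, -1],
    [0, 0, 0, 0, 0, 0.15, -1],
    [0, 0, 0, 0, 0, 0.15, -1],
    [0, 0, 0, 0, 0, 0, -1]
  ]
}}

```text
time_s: 6.92
position: [0.5927, 0.1671, 0.113]
tcp_rot: [-0.166, 0.986, 0.0, -0.001]
contact_force: [0.2, 0.2, -0.3]
gripper_width: 0.0141
gripper_force: 39.1
```

```bash
python3 go.py .594 .1676 .069;
```

```text
6.9167 [0.5927 0.1671 0.113 ] yaw 0.3327 tilt [-0.0018 -0.0003] units [-0.048  0.002  1.466] F [ 0.25  0.23 -0.35] 0.014126944106991286
```

Request:
{"method": "carry_out", "body": {
  "series": [
    [0, 0, 0, 0, 0, 0.2, -1],
    [0, 0, 0, 0, 0, 0.25, -1],
    [0, 0, 0, 0, 0, 0.25, -1],
    [0, 0, 0, 0, 0, 0.25, -1],
    [0, 0, 0, 0, 0, 0.2, -1],
    [0, 0, 0, 0, 0, 0.1, -1],
    [0, 0, 0, 0, 0, 0, -1],
    [0, 0, 0, 0, 0, 0, -1]
  ]
}}

```text
time_s: 7.58
position: [0.5933, 0.1671, 0.0767]
tcp_rot: [-0.166, 0.986, 0.0, -0.0]
contact_force: [0.3, 0.7, -0.0]
gripper_width: 0.0149
gripper_force: 39.1
```

```bash
python3 go.py .594 .1676 .069;
```

```text
7.5833 [0.5933 0.1671 0.0767] yaw 0.3327 tilt [-0.0002  0.    ] units [-0.027  0.007  0.256] F [ 0.31  0.68 -0.01] 0.014927567146828183
```

Request:
{"method": "carry_out", "body": {
  "series": [
    [0, 0, 0, 0, 0, 0.1, -1],
    [0, 0, 0, 0, 0, 0.08, -1],
    [0, 0, 0, 0, 0, 0.04, -1],
    [0, 0, 0, 0, 0, 0.03, -1],
    [0, 0, 0, 0, 0, 0, -1],
    [0, 0, 0, 0, 0, 0, -1]
  ]
}}

```text
time_s: 8.08
position: [0.5933, 0.1671, 0.0694]
tcp_rot: [-0.166, 0.986, -0.0, 0.0]
contact_force: [-0.6, -0.6, -0.8]
gripper_width: 0.0148
gripper_force: 39.3
```

```bash
python3 go.py .594 .1676 .069;
```

```text
8.0833 [0.5933 0.1671 0.0694] yaw 0.3328 tilt [0.0001 0.    ] units [-0.026  0.007  0.012] F [-0.61 -0.59 -0.83] 0.014770142908301179
```

Request:
{"method": "carry_out", "body": {
  "series": [
    [0, 0, 0, 0, 0, 0.03, -1],
    [0, 0, 0, 0, 0, 0, -1],
    [0, 0, 0, 0, 0, 0, -0.4],
    [0, 0, 0, 0, 0, 0, 0],
    [0, 0, 0, 0, 0, 0, 0.4],
    [0, 0, 0, 0, 0, 0, 0.4],
    [0, 0, 0, 0, 0, 0, 0.4],
    [0, 0, 0, 0, 0, 0, 0.4]
  ]
}}

```text
time_s: 8.75
position: [0.5933, 0.1672, 0.0683]
tcp_rot: [-0.166, 0.986, 0.0, -0.0]
contact_force: [0.9, 0.0, -0.5]
gripper_width: 0.0599
gripper_force: 0.0
```

Request:
{"method": "carry_out", "body": {
  "series": [
    [0, 0, 0, 0, 0, -0.2, 0.4],
    [0, 0, 0, 0, 0, -0.5, 0.4],
    [0, 0, 0, 0, 0, -0.8, 0.4],
    [0, 0, 0, 0, 0, -0.8, 0.4],
    [0, 0, 0, 0, 0, -0.8, 0.4],
    [0, 0, 0, 0, 0, -0.5, 0.4],
    [0, 0, 0, 0, 0, 0, 0.4],
    [0, 0, 0, 0, 0, 0, 0.4]
  ]
}}

```text
time_s: 9.42
position: [0.5936, 0.1672, 0.1773]
tcp_rot: [-0.166, 0.986, -0.0, 0.001]
contact_force: [0.1, 0.0, -0.6]
gripper_width: 0.06
gripper_force: 0.0
```

```bash
python3 - <<'E'
from fitr import *
o=cam("wrist"); cv2.imwrite("pics/w4.png",o[1]); pickle.dump(o,open("w4.pkl","wb"))
m,p,d=o; W=world(m,d); hsv=cv2.cvtColor(p,cv2.COLOR_BGR2HSV)
g=(hsv[...,0]<14)&(hsv[...,1]>150)&(hsv[...,2]>90)&(np.hypot(W[...,0]-.593,W[...,1]-.166)<.05)
P=W[g]; print(len(P),"z max",np.percentile(P[:,2],98) if len(P) else 0); T=P[P[:,2]>np.percentile(P[:,2],98)-.003]; print("top c",T.mean(0))
w=(abs(W[...,2]-.042)<.003)&(hsv[...,1]<50)&(abs(W[...,0]-.59)<.12)&(abs(W[...,1]-.02)<.13)
print("drawer",cv2.minAreaRect((W[w][:,:2]*1000).astype(np.float32)))
E
python3 go.py .5065 -0.0068 .15
```

```text
213 z max 0.09479692071141915
top c [0.5928237  0.16849313 0.09364592]
drawer ((585.441162109375, 40.68816375732422), (109.2872085571289, 214.15518188476562), 20.302398681640625)
9.4667 [0.5931 0.1671 0.1762] yaw 0.3327 tilt [-0.0001 -0.    ] units [ 4.623 -4.536  0.873] F [-0.5  -0.21  0.49] 0.05972080761902494
```

View pics/w4.png

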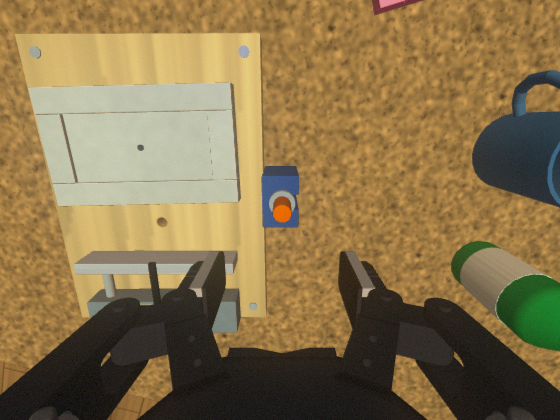

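The pin hangs in the rest: handle top at (282,213) in the image, height 0.0948 m against 0.095 expected. Next I move behind the drawer front with the fingers shut.

Request:
{"method": "carry_out", "body": {
  "series": [
    [0, 0, 0, 0.558, -0.562, 0, 0],
    [0, 0, 0, 0.558, -0.562, 0, -0.5],
    [0, 0, 0, 0.558, -0.562, 0, -1],
    [0, 0, 0, 0.558, -0.562, 0, -1],
    [0, 0, 0, 0.558, -0.562, 0, -1],
    [0, 0, 0, 0.558, -0.562, 0, -1],
    [0, 0, 0, 0.558, -0.562, 0, -1],
    [0, 0, 0, 0.558, -0.562, 0, -1]
  ]
}}

```text
time_s: 10.13
position: [0.5095, -0.0048, 0.1751]
tcp_rot: [-0.166, 0.986, 0.0, -0.001]
contact_force: [-0.1, 0.6, 0.6]
gripper_width: 0.0001
gripper_force: 0.0
```

Request:
{"method": "carry_out", "body": {
  "series": [
    [0, 0, 0, 0, 0, 0.6, -1],
    [0, 0, 0, 0, 0, 0.6, -1],
    [0, 0, 0, 0, 0, 0.6, -1],
    [0, 0, 0, 0, 0, 0.6, -1],
    [0, 0, 0, 0, 0, 0.6, -1],
    [0, 0, 0, 0, 0, 0.6, -1],
    [0, 0, 0, 0, 0, 0.4, -1],
    [0, 0, 0, 0, 0, 0, -1]
  ]
}}

```text
time_s: 10.8
position: [0.5084, -0.0037, 0.053]
tcp_rot: [-0.166, 0.986, 0.001, -0.003]
contact_force: [-0.2, -0.6, -0.3]
gripper_width: -0.0004
gripper_force: 0.0
```

```bash
python3 go.py .5107 -0.0041 .031; python3 - <<'E'
from fitr import *
m,p,d=cam("top"); W=world(m,d); hsv=cv2.cvtColor(p,cv2.COLOR_BGR2HSV)
cv2.imwrite("pics/t5.png",cv2.resize(p[90:250,180:325],None,fx=3.7,fy=3.7,interpolation=cv2.INTER_CUBIC))
E
```

```text
10.8 [ 0.5084 -0.0037  0.053 ] yaw 0.3326 tilt [-0.0061  0.0011] units [-0.072 -0.039  0.734] F [-0.25 -0.56 -0.3 ] -0.0003821426792239777
```

View pics/t5.png

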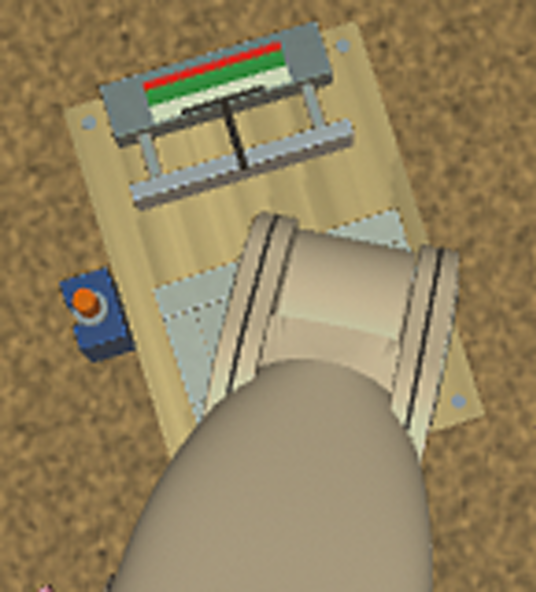

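The top view shows the pin parked with its handle at (85,302), the fence at rest, and the tool behind the drawer front. From here I'll measure fence travel numerically from depth.

```bash
cat > fx.py <<'E'
from fitr import *
y=.3325; F=np.array([[np.cos(y),np.sin(y)],[-np.sin(y),np.cos(y)]]); b=np.array([.6373,.046])
def fence(m,p,d):
    W=world(m,d); q=(W[...,:2]-b)@F.T; z=W[...,2]
    k=(abs(z-.057)<.004)&(abs(q[...,1])<.07)&(q[...,0]>.05)&(q[...,0]<.108)&(abs(q[...,1])>.008)
    X=q[k][:,0]; 
    dr=(abs(z-.042)<.003)&(abs(q[...,1])<.1)&(q[...,0]>-.13)&(q[...,0]<.1)
    Q=q[dr]; o=[]
    for s in(-1,1):   # drawer front edge near both ends
        e=Q[(s*Q[:,1]>.045)&(s*Q[:,1]<.075)]; o.append(round(1e3*np.percentile(e[:,0],99),1) if len(e)>5 else None)
    return len(X),(np.median(X)*1e3).round(2),(np.percentile(X,[5,95])*1e3).round(1),"edge R,L",o
if __name__=="__main__":
    if len(sys.argv)>1:
        o=pickle.load(open("c0.pkl","rb"))
        for n in o: print("base",n,fence(*o[n]))
    for n in("top","scene"): print(n,fence(*cam(n)))
    s=manip.state(); r=R.from_quat(s["tcp_rot"]).as_matrix()
    print(s["time_s"],"tcp fix mm",(F@(s["position"][:2]-b)*1e3).round(1),s["position"][2].round(4),"F fix",(F@s["contact_force"][:2]).round(2),"Fz",s["contact_force"][2].round(2),"yaw",np.arctan2(-r[1,0],-r[0,0]).round(4),"tilt",r[:2,2].round(3))
E
python3 fx.py 1
```

```text
base top (218, np.float64(67.66), array([61.9, 73.2]), 'edge R,L', [np.float64(99.0), np.float64(97.7)])
base scene (335, np.float64(69.25), array([63. , 74.7]), 'edge R,L', [np.float64(96.8), np.float64(97.1)])
top (222, np.float64(67.21), array([61.8, 73.6]), 'edge R,L', [np.float64(99.9), np.float64(97.3)])
scene (340, np.float64(69.42), array([62.9, 75. ]), 'edge R,L', [np.float64(96.6), np.float64(96.6)])
10.95 tcp fix mm [-136.   -6.] 0.0564 F fix [0.63 1.22] Fz 0.45 yaw 0.3327 tilt [-0.001  0.   ]
```

Request:
{"method": "carry_out", "body": {
  "series": [
    [0, 0, 0, -0.05, -0.03, 0.3, -1],
    [0, 0, 0, 0, 0, 0.3, -1],
    [0, 0, 0, 0, 0, 0.13, -1],
    [0, 0, 0, 0, 0, 0, -1],
    [0, 0, 0, 0, 0, 0, -1]
  ],
  "squeeze": 40
}}

```text
time_s: 11.37
position: [0.5122, -0.0044, 0.0342]
tcp_rot: [-0.166, 0.986, 0.0, -0.0]
contact_force: [-0.5, 0.6, -0.1]
gripper_width: 0.0001
gripper_force: 0.0
```

```bash
python3 fx.py
```

```text
top (219, np.float64(67.58), array([61.7, 73.3]), 'edge R,L', [np.float64(99.1), np.float64(95.5)])
scene (340, np.float64(69.66), array([63.1, 75. ]), 'edge R,L', [np.float64(97.0), np.float64(97.3)])
11.4667 tcp fix mm [-134.3   -7. ] 0.0347 F fix [ 0.23 -0.03] Fz 0.09 yaw 0.3327 tilt [ 0. -0.]
```

Request:
{"method": "carry_out", "body": {
  "series": [
    [0, 0, 0, -0.1, 0.02, 0.12, -1],
    [0, 0, 0, -0.2, 0, 0, -1],
    [0, 0, 0, -0.2, 0, 0, -1],
    [0, 0, 0, -0.2, 0, 0, -1],
    [0, 0, 0, -0.2, 0, 0, -1],
    [0, 0, 0, -0.2, 0, 0, -1],
    [0, 0, 0, -0.2, 0, 0, -1],
    [0, 0, 0, -0.2, 0, 0, -1]
  ]
}}

```text
time_s: 12.13
position: [0.5553, 0.0111, 0.0309]
tcp_rot: [-0.166, 0.986, -0.0, -0.0]
contact_force: [-3.4, -1.1, 2.9]
gripper_width: -0.0001
gripper_force: 1.8
```

```bash
sed -i 's/(q\[...,0\]>-.13)&(q\[...,0\]<.1)/(q[...,0]>-.13)\&(q[...,0]<.055)/' fx.py; python3 fx.py
```

```text
top (164, np.float64(67.87), array([61.7, 73.5]), 'edge R,L', [None, np.float64(30.7)])
scene (335, np.float64(69.51), array([63.1, 75. ]), 'edge R,L', [np.float64(34.6), np.float64(33.7)])
12.2333 tcp fix mm [-88.1  -6.4] 0.0308 F fix [-1.05 -0.85] Fz 1.08 yaw 0.3331 tilt [0.001 0.   ]
```

Request:
{"method": "carry_out", "body": {
  "series": [
    [0, 0, 0, -0.1, 0, 0, -1],
    [0, 0, 0, -0.1, 0, 0, -1],
    [0, 0, 0, -0.1, 0, 0, -1],
    [0, 0, 0, -0.1, 0, 0, -1],
    [0, 0, 0, -0.1, 0, 0, -1],
    [0, 0, 0, -0.1, 0, 0, -1],
    [0, 0, 0, -0.1, 0, 0, -1],
    [0, 0, 0, -0.1, 0, 0, -1]
  ]
}}

```text
time_s: 12.9
position: [0.5778, 0.0188, 0.0308]
tcp_rot: [-0.166, 0.986, 0.0, -0.0]
contact_force: [-1.5, -0.5, -1.6]
gripper_width: 0.0001
gripper_force: 0.7
```

Request:
{"method": "carry_out", "body": {
  "series": [
    [0, 0, 0, -0.05, 0, 0, -1],
    [0, 0, 0, -0.05, 0, 0, -1],
    [0, 0, 0, -0.05, 0, 0, -1],
    [0, 0, 0, -0.05, 0, 0, -1],
    [0, 0, 0, -0.05, 0, 0, -1],
    [0, 0, 0, -0.05, 0, 0, -1],
    [0, 0, 0, -0.05, 0, 0, -1],
    [0, 0, 0, -0.05, 0, 0, -1]
  ]
}}

```text
time_s: 13.57
position: [0.5883, 0.0224, 0.0309]
tcp_rot: [-0.166, 0.986, -0.0, -0.001]
contact_force: [-6.6, -4.0, 1.7]
gripper_width: 0.0001
gripper_force: 3.3
```

```bash
python3 fx.py
```

```text
top (35, np.float64(73.01), array([67.1, 77.7]), 'edge R,L', [None, np.float64(54.8)])
scene (338, np.float64(74.78), array([68.5, 80. ]), 'edge R,L', [np.float64(54.4), np.float64(54.0)])
13.6667 tcp fix mm [-53.8  -6.4] 0.0308 F fix [-5.06  0.04] Fz 1.13 yaw 0.3325 tilt [-0.001 -0.   ]
```

Request:
{"method": "carry_out", "body": {
  "series": [
    [0, 0, 0, -0.05, 0, 0, -1],
    [0, 0, 0, -0.05, 0, 0, -1],
    [0, 0, 0, -0.05, 0, 0, -1],
    [0, 0, 0, -0.05, 0, 0, -1],
    [0, 0, 0, -0.05, 0, 0, -1],
    [0, 0, 0, -0.05, 0, 0, -1],
    [0, 0, 0, -0.04, 0, 0, -1],
    [0, 0, 0, 0, 0, 0, -1]
  ]
}}

```text
time_s: 14.33
position: [0.5964, 0.0252, 0.0308]
tcp_rot: [-0.165, 0.986, -0.0, -0.002]
contact_force: [-12.2, -5.4, 7.1]
gripper_width: 0.0001
gripper_force: 6.6
```

```bash
python3 fx.py
```

```text
top (33, np.float64(80.86), array([74.8, 85.4]), 'edge R,L', [None, np.float64(54.1)])
scene (341, np.float64(83.06), array([76.7, 88.6]), 'edge R,L', [np.float64(53.7), np.float64(54.6)])
14.4333 tcp fix mm [-45.4  -6.3] 0.0308 F fix [-13.25  -1.25] Fz 6.62 yaw 0.3321 tilt [-0.004 -0.002]
```

Request:
{"method": "carry_out", "body": {
  "series": [
    [0, 0, 0, -0.04, 0, -0.02, -1],
    [0, 0, 0, -0.04, 0, 0, -1],
    [0, 0, 0, -0.04, 0, 0, -1],
    [0, 0, 0, -0.04, 0, 0, -1],
    [0, 0, 0, 0, 0, 0, -1],
    [0, 0, 0, 0, 0, 0, -1],
    [0, 0, 0, 0, 0, 0, -1],
    [0, 0, 0, 0, 0, 0, -1]
  ]
}}

```text
time_s: 15.1
position: [0.6004, 0.0266, 0.0309]
tcp_rot: [-0.165, 0.986, -0.0, -0.003]
contact_force: [-12.7, -5.5, 2.9]
gripper_width: -0.0002
gripper_force: 6.8
```

```bash
sed -i 's/<.055)/<.075)/;s/\[69/[69/' fx.py; python3 fx.py; python3 - <<'E'
from fitr import *
m,p,d=cam("scene"); cv2.imwrite("pics/s6.png",cv2.resize(p[205:355,220:395],None,fx=4,fy=4,interpolation=cv2.INTER_CUBIC))
W=world(m,d); hsv=cv2.cvtColor(p,cv2.COLOR_BGR2HSV)
g=(hsv[...,0]<14)&(hsv[...,1]>150)&(hsv[...,2]>90)&(np.hypot(W[...,0]-.593,W[...,1]-.166)<.03); print("pin",W[g].mean(0),W[g][:,2].max())
E
```

```text
top (28, np.float64(84.91), array([80.2, 89.7]), 'edge R,L', [None, np.float64(74.7)])
scene (336, np.float64(87.21), array([80.9, 92.8]), 'edge R,L', [np.float64(72.2), np.float64(71.1)])
15.2 tcp fix mm [-41.1  -6.2] 0.0309 F fix [-13.71  -1.98] Fz 2.29 yaw 0.332 tilt [-0.005 -0.002]
pin [0.59619429 0.16675966 0.0876667 ] 0.09752935947142571
```

View pics/s6.png

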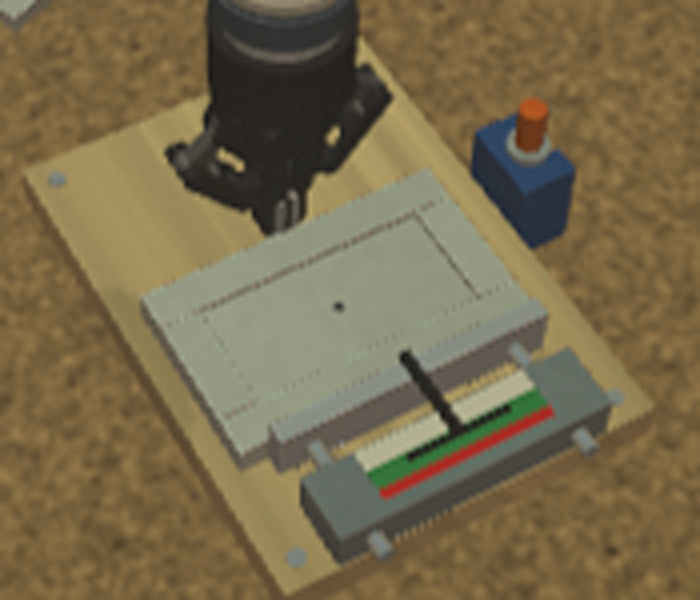

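The front lies flush on the fence, the pointer bar at (460,430) stands mid-green, and the pin is parked upright at (530,130). I'll hold briefly, check steadiness, and hand in.

Request:
{"method": "carry_out", "body": {
  "series": [
    [0, 0, 0, 0, 0, 0, -1],
    [0, 0, 0, 0, 0, 0, -1],
    [0, 0, 0, 0, 0, 0, -1],
    [0, 0, 0, 0, 0, 0, -1],
    [0, 0, 0, 0, 0, 0, -1],
    [0, 0, 0, 0, 0, 0, -1],
    [0, 0, 0, 0, 0, 0, -1],
    [0, 0, 0, 0, 0, 0, -1]
  ]
}}

```text
time_s: 15.92
position: [0.6004, 0.0267, 0.0309]
tcp_rot: [-0.165, 0.986, -0.0, -0.003]
contact_force: [-11.6, -6.8, 3.0]
gripper_width: -0.0005
gripper_force: 6.8
```

```bash
python3 fx.py && python3 -c "
from rig import manip
print(manip.sign_off())"
```

```text
top (30, np.float64(84.77), array([79.8, 90.3]), 'edge R,L', [None, np.float64(74.4)])
scene (341, np.float64(87.02), array([80.8, 92.4]), 'edge R,L', [np.float64(71.5), np.float64(71.1)])
16.0167 tcp fix mm [-41.2  -6.3] 0.0309 F fix [-13.44  -1.62] Fz 2.88 yaw 0.3319 tilt [-0.005 -0.002]
the job is handed in; nothing more can be done
None
```

The pin is parked upright in the rest and let go, and the drawer front is held flush on the fence with the pointer steady mid-green (about 17.5 mm travel); I handed the job in at 16 s, and no verdict came back.

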